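Take the depth of a tilted blind bore with a sliding-stop depth gauge

ROBOT

A 6-joint arm with a two-finger parallel gripper is mounted at the origin on a cart in front of the work surface, level with it; the furniture and walls round the work are solid. World frame = base frame: x ahead of the robot, y to its left, z up, the work surface at z = 0. Lengths are in m, angles in rad, forces in N, time in s.
With the tool pointing down it reaches from about 0.375 to 0.9 m from the base axis. Payload 3.1 kg.
Tool frame: the origin (TCP) lies at the very end of the fingers, on their centre line; the grasp point (between the pads) lies 19 mm behind it; z points along the fingers, y is the line along which they close (so a half turn about z gives the same grasp; the last joint's range is limited). The gripper opens to 87 mm and grips with 3 to 60 N. Pads are 19 mm wide; open, the fingers measure 117 mm over their backs; the gripper's body (75 mm by 190 mm) begins 51 mm behind the grasp point.
Start: joints at [-1.321, 0.527, 1.433, -0, 1.181, -0.178], TCP at [0.259, -0.569, 0.223] pointing down, gripper open.
Joint ranges: [-3.08, 3.08], [-0.75, 2.2], [0.22, 2.44], [-1.43, 4.57], [0, 2.65], [-2.85, 2.85]. Speed limits (rad/s): [2.79, 2.79, 3.14, 3.14, 3.14, 3.14].

INTERFACE

Orientations are given as a unit quaternion [x, y, z, w].
In Python, from bench import ctrl gives the robot as it stands. Calls block until the motion is done:
- ctrl.movep(position, orientation): joint-space move of the TCP to a pose.
- ctrl.servo_line(position, max_speed=0.15, rot=None): straight line of the TCP; rot=None keeps the orientation; max_speed is the mean speed in m/s.
- ctrl.move_j(angles): joint-space move.
- ctrl.let_go() and ctrl.grasp(): open the fingers fully, or close them until they stop; the grip force is fixed at half the most.
- ctrl.wait(seconds).
- ctrl.inverse_kinematics(position, orientation): joint angles nearest the present ones, or None.
- ctrl.observe(): the state.
- ctrl.get_image(name): name is "side" or "top"; returns (picture, depth): 420x560x3 uint8, red, green, blue; 420x560 float32, m along the optical axis (not along the pixel's ray), 0 where there is no reading.
- ctrl.camera_model(name): a dict with "camera_matrix" (3x3 intrinsics, pixels), "distortion" ([k1, k2, p1, p2, k3] as OpenCV has them; the pictures are not rectified), "R" (3x3) and "t" (3): a world point X has camera coordinates R X + t. Camera axes: x right, y down, z forward; pixel columns grow to the right and rows downward; lengths in m; the calibration is good to about 2 mm. A picture is of the moment at which its call begins. camera_model takes no time and is no camera call.
A pose or a line that the arm cannot do raises ctrl.MotionError and nothing moves.
- ctrl.close_job(): hands the job in; it is judged then, once.
The state is a dict: "clock": time; "q": joint angles; "joint_vel": joint speeds; "tau": joint torques, N m; "ee_pos": TCP position; "tcp_rot": TCP orientation; "contact_force": force on the tool from outside, world axes, zero at the start; "torque": the same for the moment, N m; "width": opening from 0.0 (shut) to 1.0 (fully open); "grip_force": force on a finger pad.
Only numpy, scipy, OpenCV 4.12 (cv2) and the standard library are available. Lean on these libraries where they do the work, as an engineer would, in place of code of your own. Each camera call takes 0.05 s, during which the arm holds its last target. There are 200 camera calls.

TASK

Take the depth gauge from its fork rack and use it to take the depth of the blind bore in the tilted wooden block: lower the rod along the bore until it stands on the bottom, so that the block's face has pushed the sliding stop up the rod and the stop lies flat on the face, and hold it there for about a second. Then draw it out and hang it back in the fork with the stop still showing that depth, let go of it, and leave the other things on the table as they are.

Things in the scene. Friction and masses are not known exactly. Their poses are not given: they have to be found in the camera images.
- gauge: Loose depth gauge, 0.19 kg, 156 mm long. Origin at the centre of the rod's tip, z up the rod to the grip. Rod 9 mm in diameter to z = 100 mm, round flange 34 mm in diameter to 105 mm, square aluminium grip 24 x 24 mm (flats across its own x and y) to 153 mm, low button on top. At the start it hangs upright in the fork, its x and y within 0.1 rad of the rack's. Take it by any two flats.
- stop (a joint): Depth shown: distance (m) from the rod's tip up to the underside of the sliding stop, a dark steel disc 36 mm in diameter, 10 mm thick, with a small screw at its side (26 mm from the axis). Travel 0 to 0.085, starts at 0.010 to 0.024. Held on the rod by friction alone: about 3 N slides it, it stays where it is left.
- stop_face (a point): Centre of the stop's underside, on the rod's axis; axes as the gauge's.
- flange (a point): Centre of the underside of the gauge's flange, 100 mm up the rod; axes as the gauge's. This face rests on the fork's prongs.
- rack: Fixed gauge rack, origin on the table under the hanging gauge, z up. Dark base 110 x 90 x 10 mm (x = -45 to 65 mm), aluminium post at x = 27 to 41 mm, on top a fork open to -x: two level prongs 12 mm wide, 8 mm thick, x = -28 to 13 mm, with a 16 mm slot between them. Prong tops at z = 125 mm. The stop cannot pass up through the slot.
- fork_seat (a point): Mid slot, level with the prong tops (z = 125 mm), where the flange's underside centre belongs; axes as the rack's. Upturned lips 4 mm high stand on the prong ends (x = -28 to -24 mm): the gauge must be lifted over them to be drawn out to -x or put back.
- holder: Fixed tilting holder, origin on the table under its centre, z up: dark base 120 (x) x 130 (y) x 12 mm, two aluminium cheeks 82 mm high at y = +-34 to 42 mm, black clamp knobs outside them (to y = +-58 mm), and locked between them the wooden block 60 x 64 x 80 mm, whose bored face leans toward the holder's -x (to the robot's right) by 0.42 to 0.68 rad.
- bore_mouth (a point): Centre of the bore's mouth in the block's upper face (60 x 64 mm, flat); z points out of the bore along its axis, y along the holder's y. The bore is 16 mm in diameter with a 2 mm chamfer and has a flat bottom; its depth differs each time, 32 to 51 mm.
- bore_bottom (a point): Centre of the bore's flat, dark bottom; axes as bore_mouth. The bottom is rigid.
- blank_a: Bystander: sawn wooden cross blank, 56 x 101 x 21 mm, lying on the table; origin centre of its underside.
- cross_a: Bystander: rounded wooden cross, 63 x 106 x 25 mm, lying on the table; origin centre of its underside.
- caliper: Bystander: steel caliper, 68 x 205 x 10 mm, lying on the table in front; origin centre of its underside.
Not all that is in view belongs to the job. What is shaped like the rack but purple is not meant.

How it is judged:
By the outcome, as a careful person would: the job done as asked, in the order asked, and still so for the second after the job is handed in, with the robot touching nothing.
It also fails if it takes over 59 s, if anything falls off the work surface, if the arm or the gripper's body presses on something with over 40 N, if the wrist force passes 120 N, or if a joint passes its speed limit or range.

## Working session

There is one attempt and no reset: what is moved stays moved. The work goes in short steps, each a Python script; the robot and the scene stay as the last script left them, time stands still between calls to the robot, and variables do not carry over. Pictures are saved under pics/ and viewed, at most 10 in all, crops included, and the job is handed in when it is done.

```bash
mkdir -p pics; ls; python3 - <<'E'
from bench import ctrl
import cv2,numpy as np
for n in("side","top"):
    im,d=ctrl.get_image(n); np.savez(f"{n}0.npz",im=im,d=d)
    cv2.imwrite(f"pics/{n}0.png",im[:,:,::-1])
    m=ctrl.camera_model(n); print(n,m, (d>0).mean())
s=ctrl.observe();print(s)
E
```

```text
pics
side {'camera_matrix': array([[437.70886112,   0.        , 279.75122556],
       [  0.        , 437.70886112, 205.39196232],
       [  0.        ,   0.        ,   1.        ]]), 'distortion': array([-0.0467088,  0.       ,  0.       ,  0.       ,  0.       ]), 'R': array([[-0.97708495, -0.21269492, -0.00811568],
       [-0.09753826,  0.48131278, -0.87110522],
       [ 0.18918584, -0.85035221, -0.49102936]]), 't': array([0.54845047, 0.14891919, 0.78539475])} 0.9957738095238096
top {'camera_matrix': array([[494.53005219,   0.        , 277.97014983],
       [  0.        , 494.53005219, 207.2266597 ],
       [  0.        ,   0.        ,   1.        ]]), 'distortion': array([-0.08973907,  0.        ,  0.        ,  0.        ,  0.        ]), 'R': array([[ 0.01777464, -0.99937146,  0.03067147],
       [-0.99886274, -0.01910625, -0.04368265],
       [ 0.04424121, -0.02986014, -0.99857453]]), 't': array([-0.05777892,  0.53119657,  1.20241535])} 0.9960671768707483
{'clock': 0.1, 'q': array([-1.32148787e+00,  5.28376334e-01,  1.43375082e+00, -3.37573088e-06,
        1.18141159e+00, -1.78478824e-01]), 'joint_vel': array([ 0.00120249, -0.00203639, -0.00270056,  0.00067375,  0.00010345,
        0.0008574 ]), 'tau': array([-6.63526898e-04, -4.40985346e+01, -1.77149945e+01,  6.35560602e-02,
        5.34154521e-02, -4.39509813e-05]), 'ee_pos': array([ 0.25916146, -0.56802093,  0.221675  ]), 'tcp_rot': array([ 9.77211237e-01,  2.12266936e-01, -3.60128833e-05, -9.72378572e-04]), 'contact_force': array([-0.76308425, -0.40200483,  0.57079304]), 'torque': array([ 0.02434805, -0.01204234,  0.05414125]), 'grip_force': 0.0, 'width': 1.000938441500055}
```

View pics/side0.png

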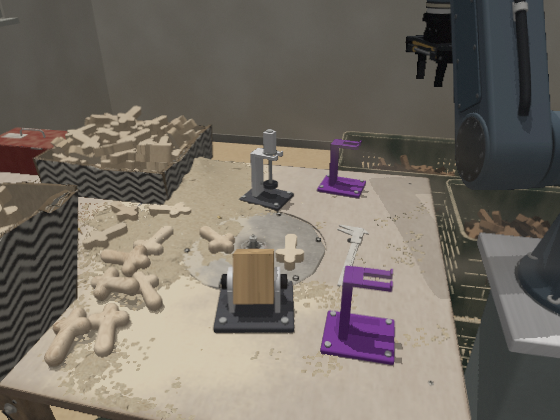

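View pics/top0.png

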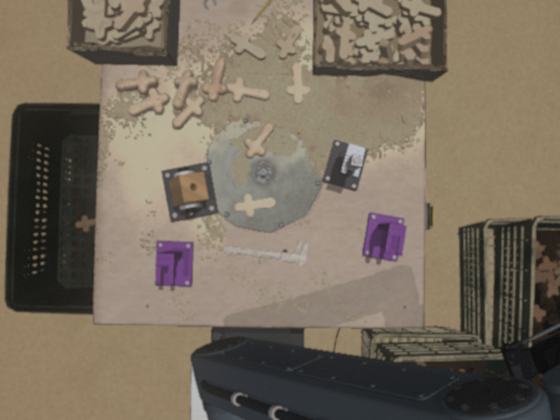

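The gauge could belong to any of three racks. There is an aluminium one at side (268,165) / top (348,163), and purple ones at side (343,165) and (360,310). Only the aluminium one fits, because it is not purple and the gauge hangs in it. I'll confirm with an enlarged crop and measure from the depth images.

```bash
cat > h.py <<'E'
import numpy as np,cv2
from bench import ctrl
from scipy.spatial.transform import Rotation as Rn
def cloud(n,d):
    m=ctrl.camera_model(n);H,W=d.shape
    u,v=np.meshgrid(np.arange(W),np.arange(H))
    p=cv2.undistortPoints(np.stack([u,v],-1).reshape(-1,1,2).astype(np.float64),m["camera_matrix"],m["distortion"]).reshape(H,W,2)
    c=np.dstack([p*d[...,None],d])
    return (c-m["t"])@m["R"]       # world
def proj(n,X):
    m=ctrl.camera_model(n)
    return cv2.projectPoints(np.atleast_2d(np.array(X,float)),cv2.Rodrigues(m["R"])[0],m["t"],m["camera_matrix"],m["distortion"])[0].reshape(-1,2)
def ray(n,uv):
    m=ctrl.camera_model(n)
    p=cv2.undistortPoints(np.array(uv,float).reshape(-1,1,2),m["camera_matrix"],m["distortion"]).reshape(-1,2)
    r=np.c_[p,np.ones(len(p))]@m["R"]; return -m["R"].T@m["t"], r
def onz(n,uv,z):
    o,r=ray(n,uv); return o+r*((z-o[2])/r[:,2])[:,None]
def load(n): f=np.load(f"{n}.npz"); return f["im"],f["d"]
E
python3 - <<'E'
from h import *
a,da=load("side0"); b,db=load("top0")
def crop(im,x,y,w,h,s): return cv2.resize(im[y:y+h,x:x+w],None,fx=s,fy=s,interpolation=cv2.INTER_CUBIC)
A=crop(a,232,122,66,99,6); B=crop(b,318,135,60,60,5) ; C=crop(b,160,160,60,60,5)
out=np.zeros((600,700,3),np.uint8); out[:594,:396]=A; out[:300,400:700]=B; out[300:600,400:700]=C
cv2.imwrite("pics/crop.png",out[:,:,::-1])
for n,d,(x,y,w,h) in(("top",db,(318,135,60,60)),("top",db,(160,160,60,60)),("side",da,(232,122,66,99)),("side",da,(210,240,90,95))):
    P=cloud(n,d)[y:y+h,x:x+w].reshape(-1,3); hst,e=np.histogram(P[:,2],bins=np.arange(-.02,.2,.01))
    print(n,list(zip(np.round(e,2),hst)))
for n,d in(("top",db),("side",da)):
    P=cloud(n,d); 
    M=(P[...,2]>.105)&(P[...,2]<.25)&(P[...,0]>.3)&(P[...,0]<.8)&(P[...,1]>-.4)&(P[...,1]<0.0)
    for z in np.arange(.105,.2,.01):
        k=M&(abs(P[...,2]-z)<.005); print(n,round(z,3),k.sum(),P[k].mean(0).round(3) if k.any() else "",(P[k].max(0)-P[k].min(0)).round(3) if k.any() else "")
E
```

```text
top [(np.float64(-0.02), np.int64(1)), (np.float64(-0.01), np.int64(540)), (np.float64(0.0), np.int64(1898)), (np.float64(0.01), np.int64(519)), (np.float64(0.02), np.int64(6)), (np.float64(0.03), np.int64(4)), (np.float64(0.04), np.int64(60)), (np.float64(0.05), np.int64(12)), (np.float64(0.06), np.int64(6)), (np.float64(0.07), np.int64(3)), (np.float64(0.08), np.int64(3)), (np.float64(0.09), np.int64(5)), (np.float64(0.1), np.int64(2)), (np.float64(0.11), np.int64(10)), (np.float64(0.12), np.int64(309)), (np.float64(0.13), np.int64(29)), (np.float64(0.14), np.int64(15)), (np.float64(0.15), np.int64(15)), (np.float64(0.16), np.int64(14)), (np.float64(0.17), np.int64(80)), (np.float64(0.18), np.int64(51))]
top [(np.float64(-0.02), np.int64(0)), (np.float64(-0.01), np.int64(496)), (np.float64(0.0), np.int64(765)), (np.float64(0.01), np.int64(973)), (np.float64(0.02), np.int64(10)), (np.float64(0.03), np.int64(6)), (np.float64(0.04), np.int64(27)), (np.float64(0.05), np.int64(64)), (np.float64(0.06), np.int64(148)), (np.float64(0.07), np.int64(169)), (np.float64(0.08), np.int64(156)), 
[... 2132 characters left out ...]
 14 [ 0.624 -0.205  0.165] [0.024 0.019 0.009]
top 0.175 80 [ 0.628 -0.209  0.177] [0.026 0.026 0.01 ]
top 0.185 51 [ 0.629 -0.21   0.182] [0.022 0.02  0.004]
top 0.195 0  
side 0.105 37 [ 0.591 -0.243  0.107] [0.194 0.117 0.005]
side 0.115 107 [ 0.555 -0.25   0.117] [0.25  0.135 0.009]
side 0.125 419 [ 0.549 -0.257  0.124] [0.251 0.151 0.01 ]
side 0.135 59 [ 0.627 -0.204  0.134] [0.214 0.09  0.01 ]
side 0.145 56 [ 0.63  -0.203  0.145] [0.027 0.021 0.01 ]
side 0.155 49 [ 0.629 -0.203  0.155] [0.026 0.021 0.01 ]
side 0.165 55 [ 0.629 -0.203  0.165] [0.025 0.023 0.01 ]
side 0.175 66 [ 0.629 -0.205  0.176] [0.025 0.025 0.01 ]
side 0.185 14 [ 0.631 -0.21   0.181] [0.013 0.016 0.001]
side 0.195 0
```

View pics/crop.png

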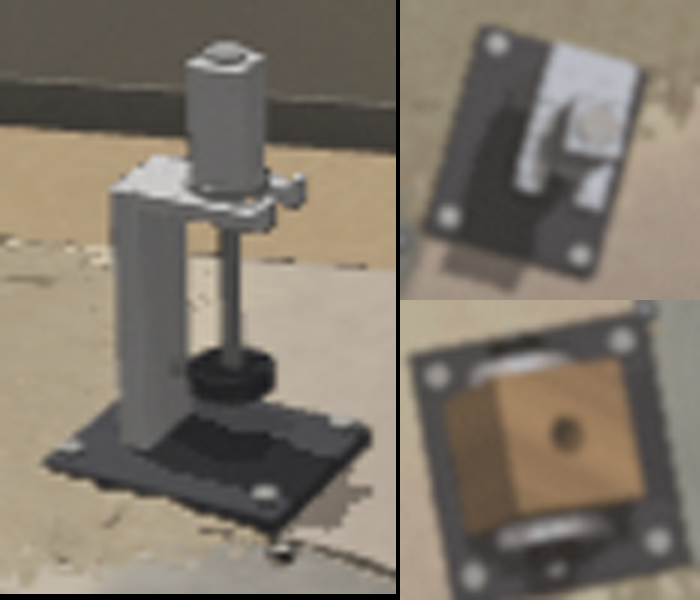

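The aluminium rack is confirmed: its fork opens toward the robot, and the gauge grip is in it with the stop low on the rod. The bore mouth is near top pixel (193,187), in the face leaning to −y. Next I'll fit the poses.

```bash
cat > fit.py <<'E'
from h import *
a,da=load("side0"); b,db=load("top0")
T=cloud("top",db); S=cloud("side",da)
def rect(P):
    r=cv2.minAreaRect((P[:,:2]*1000).astype(np.float32)); return np.round(r[0],1),np.round(r[1],1),round(r[2],1)
def box(P,lo,hi): return P[np.all((P>lo)&(P<hi),-1)]
# gauge
g=box(T,[.58,-.26,.170],[.68,-.16,.2]); print("grip top",rect(g),np.median(g[:,2]))
for n,P in(("T",T),("S",S)):
    q=box(P,[.60,-.24,.137],[.66,-.17,.175]); print(n,"grip all",rect(q),len(q))
f=box(T,[.55,-.30,.115],[.70,-.15,.130]); print("fork",rect(f),np.median(f[:,2]))
f=box(S,[.55,-.30,.115],[.70,-.15,.130]); print("forkS",rect(f),np.median(f[:,2]))
hsv=cv2.cvtColor(b,cv2.COLOR_RGB2HSV)
for nm,(x,y,w,h),z in(("rackbase",(318,135,60,60),.01),("holderbase",(155,155,70,75),.012)):
    m=np.zeros(b.shape[:2],np.uint8); m[y:y+h,x:x+w]=(b.max(2)<85)[y:y+h,x:x+w]
    m=cv2.morphologyEx(m,cv2.MORPH_OPEN,np.ones((2,2)))
    cs=max(cv2.findContours(m,0,1)[0],key=cv2.contourArea).reshape(-1,2)
    print(nm,rect(onz("top",cs,z)),cs.min(0),cs.max(0))
# table check
print("table z",np.median(box(T,[.5,-.1,-.03],[.6,0,.03])[:,2]),np.median(box(S,[.5,-.1,-.03],[.6,0,.03])[:,2]))
# block faces
def plane(P,it=300,tol=.002):
    rng=np.random.default_rng(0);best=None
    for _ in range(it):
        p=P[rng.choice(len(P),3,False)];n=np.cross(p[1]-p[0],p[2]-p[0]);n/=np.linalg.norm(n)+1e-12
        k=abs((P-p[0])@n)<tol
        if best is None or k.sum()>best.sum():best=k
    for _ in range(3):
        Q=P[best];c=Q.mean(0);n=np.linalg.svd(Q-c,full_matrices=False)[2][2];n*=np.sign(n[2]);best=abs((P-c)@n)<tol
    return c,n,best.sum(),np.std((P[best]-c)@n),best
wood=lambda im:(im[...,0].astype(int)-im[...,2]>35)
for n,P,im,(x,y,w,h) in(("T",T,b,(160,160,60,60)),("S",S,a,(210,240,90,95))):
    k=(wood(im)&(P[...,2]>.035))[y:y+h,x:x+w]; Q=P[y:y+h,x:x+w][k]
    for i in range(2):
        if len(Q)<30:break
        c,nn,cnt,sd,kk=plane(Q); print(n,"plane",c.round(4),nn.round(4),cnt,"sd",sd.round(5),"tilt",np.arccos(nn[2]).round(3),"az",np.arctan2(nn[1],nn[0]).round(3))
        if n=="T" and i==0 or n=="S":
            F=Q[kk]; ex=np.cross([0,0,1],nn);ex/=np.linalg.norm(ex);ey=np.cross(nn,ex)
            uv=np.c_[(F-c)@ex,(F-c)@ey]*1000; print("  ext",cv2.minAreaRect(uv.astype(np.float32)), "axis",ex.round(3))
        if n=="T" and i==0:
            # bore: dark blob inside face
            gr=b.max(2).astype(int); m=np.zeros(gr.shape,np.uint8); m[179:196,185:203]=(gr<110)[179:196,185:203]
            cs=cv2.findContours(m,0,1)[0];print([ (cv2.contourArea(q),cv2.minEnclosingCircle(q)) for q in cs])
            q=max(cs,key=cv2.contourArea); uvp=np.array(cv2.minEnclosingCircle(q)[0])
            o,r=ray("top",uvp); X=o+r[0]*((c-o)@nn)/(r[0]@nn); print("  bore mouth",X.round(4), gr[180:194,186:201].tolist())
            np.savez("bore.npz",X=X,n=nn)
        Q=Q[~kk]
E
python3 fit.py
```

```text
grip top (array([ 629.5, -210.1]), array([23.9, 24.2]), 80.7) 0.1791308474046171
T grip all (array([ 628.9, -209.7]), array([23.9, 24.8]), 79.2) 59
S grip all (array([ 628.2, -205.4]), array([31.4, 20. ]), 29.4) 201
fork (array([ 637.5, -211.4]), array([40.6, 70.1]), 74.9) 0.12523206572131507
forkS (array([ 639.3, -211.4]), array([42.6, 68.9]), 74.3) 0.12433253704115849
rackbase (array([ 637.2, -213.8]), array([ 82.9, 107. ]), 76.4) [327 144] [359 190]
holderbase (array([554.6, 165.1]), array([108.5, 115. ]), 11.7) [165 171] [217 221]
table z -0.00023945688132178655 -0.0009883666986543302
T plane [0.5712 0.1487 0.1033] [ 0.0887 -0.4584  0.8843] 435 sd 0.00107 tilt 0.486 az -1.38
  ext ((-0.7853145599365234, -0.6712493896484375), (63.732826232910156, 61.1511344909668), 2.364621162414551) axis [ 0.982  0.19  -0.   ]
[(15.0, ((192.5, 186.3000030517578), 2.7460086345672607))]
  bore mouth [0.572  0.1497 0.1037] [[160, 160, 159, 159, 157, 158, 156, 155, 154, 150, 150, 148, 147, 145, 146], [162, 160, 159, 159, 159, 157, 156, 156, 155, 154, 153, 151, 149, 148, 146], [163, 163, 162, 161, 157
[... 733 characters left out ...]
, 145, 144, 145, 144, 145, 146, 149, 148, 153, 156, 158, 160, 160, 161], [147, 147, 146, 145, 145, 145, 144, 146, 148, 149, 151, 154, 156, 158, 159]]
T plane [0.5711 0.1503 0.1007] [ 0.0948 -0.4497  0.8881] 136 sd 0.00072 tilt 0.478 az -1.363
S plane [0.5636 0.1902 0.0806] [-0.183   0.8673  0.4629] 1816 sd 0.00094 tilt 1.09 az 1.779
  ext ((-0.3901939392089844, -0.5185813903808594), (78.85052490234375, 63.33090591430664), 89.8792953491211) axis [-0.978 -0.206  0.   ]
S plane [0.5729 0.1472 0.102 ] [ 0.0972 -0.4544  0.8855] 200 sd 0.00034 tilt 0.483 az -1.36
  ext ((-0.11759376525878906, 2.239795684814453), (59.07007598876953, 64.05783081054688), 89.04205322265625) axis [ 0.978  0.209 -0.   ]
```

```bash
cat >> h.py <<'E'
Q=lambda R:Rn.from_matrix(R).as_quat()
G=np.array([.6295,-.2100,.0]); YR=-0.262; rx=np.array([np.cos(YR),np.sin(YR),0])
n=np.array([.0961,-.4535,.886]); n/=np.linalg.norm(n); M=np.array([.572,.149,.1035])
L0=.112   # TCP height above the gauge's tip
def tool(z,yaw):   # z: gauge axis (up); yaw: heading of tool y
    y=np.array([np.cos(yaw),np.sin(yaw),0]); y-=z*(y@z); y/=np.linalg.norm(y)
    return np.c_[np.cross(y,-z),y,-z]
E
python3 - <<'E'
from h import *
up=np.array([0,0,1.])
for k in range(4):
    yaw=-.22+k*np.pi/2
    q=ctrl.inverse_kinematics(G+up*(.025+L0),Q(tool(up,yaw)))
    print(k,"V",None if q is None else np.round(q,2))
    for j in range(8):
        y2=j*np.pi/4
        q=[ctrl.inverse_kinematics(M+n*(h+L0),Q(tool(n,y2))) for h in(-.05,.08)]
        if k==0:print("  tilt",j,[None if x is None else np.round(x,2) for x in q])
E
```

```text
0 V [-0.49  0.68  1.4  -0.    1.06 -0.27]
  tilt 0 [array([-0.21,  0.63,  1.56,  0.47,  1.2 , -0.47]), array([-0.3 ,  0.51,  1.42,  0.42,  1.48, -0.42])]
  tilt 1 [array([-0.21,  0.63,  1.56,  0.47,  1.2 , -1.17]), array([-0.3 ,  0.51,  1.42,  0.42,  1.48, -1.13])]
  tilt 2 [array([-0.21,  0.63,  1.56,  0.47,  1.2 , -1.99]), array([-0.3 ,  0.51,  1.42,  0.42,  1.48, -1.94])]
  tilt 3 [array([-0.21,  0.63,  1.56,  0.47,  1.2 , -2.85]), array([-0.3 ,  0.51,  1.42,  0.42,  1.48, -2.81])]
  tilt 4 [array([-0.21,  0.63,  1.56,  0.47,  1.2 ,  2.68]), array([-0.3 ,  0.51,  1.42,  0.42,  1.48,  2.72])]
  tilt 5 [array([-0.21,  0.63,  1.56,  0.47,  1.2 ,  1.97]), array([-0.3 ,  0.51,  1.42,  0.42,  1.48,  2.01])]
  tilt 6 [array([-0.21,  0.63,  1.56,  0.47,  1.2 ,  1.15]), array([-0.3 ,  0.51,  1.42,  0.42,  1.48,  1.2 ])]
  tilt 7 [array([-0.21,  0.63,  1.56,  0.47,  1.2 ,  0.29]), array([-0.3 ,  0.51,  1.42,  0.42,  1.48,  0.33])]
1 V [-0.49  0.68  1.4  -0.    1.06 -1.84]
2 V None
3 V [-0.49  0.68  1.4  -0.    1.06  1.3 ]
```

```bash
python3 - <<'E'
from h import *
up=np.array([0,0,1.]); R=tool(up,-.2); q=Q(R)
ctrl.movep(G+up*.25,q); print(ctrl.observe()["clock"])
ctrl.servo_line(G+up*(.025+L0),.12); s=ctrl.observe(); print(s["clock"],s["ee_pos"],s["contact_force"])
ctrl.grasp(); s=ctrl.observe(); print(s["clock"],s["width"],s["grip_force"],s["ee_pos"],s["contact_force"])
p=G+up*(.025+L0+.012)
ctrl.servo_line(p,.08); s=ctrl.observe(); print(s["clock"],s["contact_force"],s["width"])
for c in("side","top"):
    im,d=ctrl.get_image(c); np.savez(f"{c}1.npz",im=im,d=d)
    uv=proj(c,G+up*.1)[0].astype(int); print(c,uv)
im,d=load("side1"); cv2.imwrite("pics/lift.png",cv2.resize(im[110:230,210:330],None,fx=5,fy=5,interpolation=2)[:,:,::-1])
E
```

```text
1.9667
3.0583 [ 0.63016001 -0.21036117  0.13788827] [0.16006502 0.27820891 0.55855271]
4.1 0.27377077820087314 29.89600826986134 [ 0.6297855  -0.21017027  0.13703507] [ 0.58165195 -0.17335958  0.23729822]
4.4 [ 0.23891655 -0.7041133  -2.16871403] 0.2751246557570875
side [270 162]
top [350 164]
```

View pics/lift.png

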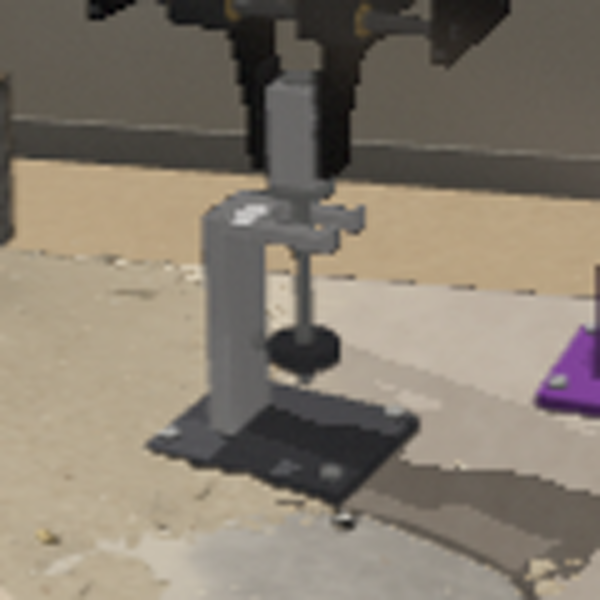

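The gauge is gripped and lifted: the flange is at crop (300,190), above the prongs, and the stop hangs free at (303,350). Next I'll draw it out and go to hover over the bore.

```bash
python3 - <<'E'
from h import *
up=np.array([0,0,1.])
p=G+up*(.025+L0+.012)
ctrl.servo_line(p-rx*.078,.12); s=ctrl.observe(); print(s["clock"],s["contact_force"])
ctrl.servo_line(p-rx*.078+up*.15,.2)
q=Q(tool(n,.209))
ctrl.movep(M+n*(.08+L0),q); s=ctrl.observe(); print(s["clock"])
ctrl.servo_line(M+n*(.016+L0),.1); ctrl.wait(.2); s=ctrl.observe(); print(s["clock"],s["ee_pos"]-(M+n*(.016+L0)),s["contact_force"])
for c in("side","top"):
    im,d=ctrl.get_image(c); np.savez(f"{c}2.npz",im=im,d=d); print(c,proj(c,[M,M+n*.016,M+n*.08,M+n*.11]).round(1).tolist())
a=load("side2")[0];b=load("top2")[0]
cr=lambda im,x,y,w:cv2.resize(im[y:y+w,x:x+w],(400,400),interpolation=2)
cv2.imwrite("pics/hover.png",np.hstack([cr(a,200,190,120),cr(b,150,140,80)])[:,:,::-1])
E
```

```text
5.3 [ 0.4817591   0.17442922 -1.92530396]
7.175
8.1667 [ 0.00055619 -0.00041993  0.00063044] [ 0.62598195  0.53153252 -2.6043444 ]
side [[253.5, 251.0], [253.4, 241.3], [253.2, 202.2], [253.1, 183.7]]
top [[192.8, 186.3], [195.2, 185.1], [205.3, 180.2], [210.4, 177.7]]
```

View pics/hover.png

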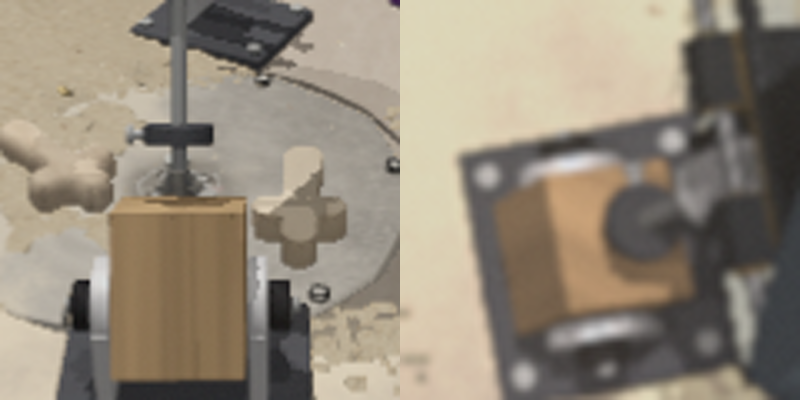

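Side view: the rod sits at column 253.4, as predicted, and is centred on the block. Top view: the stop is at about (198,184.5), within about 1.7 mm of prediction. Next is a guarded descent along the bore.

```bash
cat > down.py <<'E'
from h import *
import sys
h,end,step,lim=map(float,sys.argv[1:5])
f0=np.array([.5,.2,-2.2]); ex=np.cross([0,0,1],n);ex/=np.linalg.norm(ex);ey=np.cross(n,ex)
while h>end:
    h-=step
    ctrl.servo_line(M+n*(h+L0),.04)
    s=ctrl.observe(); f=s["contact_force"]-f0; e=s["ee_pos"]-(M+n*(h+L0))
    print(f"{s['clock']:.2f} h={h*1000:.1f} fn={f@n:.1f} fx={f@ex:.1f} fy={f@ey:.1f} err(x,y,n)mm",np.round([e@ex*1e3,e@ey*1e3,e@n*1e3],1))
    if f@n>lim or np.hypot(f@ex,f@ey)>6: break
E
python3 down.py .016 -.028 .002 7
```

```text
8.52 h=14.0 fn=0.2 fx=-0.3 fy=0.5 err(x,y,n)mm [-0.1  0.  -0.2]
8.77 h=12.0 fn=-0.7 fx=-0.0 fy=-0.9 err(x,y,n)mm [-0.1  0.  -0.2]
9.02 h=10.0 fn=-0.4 fx=-0.9 fy=-0.2 err(x,y,n)mm [-0.1  0.  -0.2]
9.27 h=8.0 fn=0.5 fx=-1.4 fy=0.3 err(x,y,n)mm [-0.1  0.  -0.2]
9.52 h=6.0 fn=0.6 fx=-0.4 fy=-0.3 err(x,y,n)mm [-0.1  0.  -0.2]
9.77 h=4.0 fn=-0.4 fx=-0.3 fy=-0.1 err(x,y,n)mm [-0.1  0.  -0.2]
10.02 h=2.0 fn=-0.9 fx=-0.9 fy=-0.1 err(x,y,n)mm [-0.1  0.  -0.2]
10.27 h=0.0 fn=0.5 fx=0.1 fy=-0.7 err(x,y,n)mm [-0.1  0.1 -0.2]
10.52 h=-2.0 fn=-0.3 fx=0.3 fy=0.4 err(x,y,n)mm [-0.1  0.  -0.2]
10.77 h=-4.0 fn=-0.6 fx=-0.8 fy=-0.6 err(x,y,n)mm [-0.1  0.  -0.2]
11.02 h=-6.0 fn=-0.3 fx=-0.7 fy=0.7 err(x,y,n)mm [-0.1  0.  -0.2]
11.27 h=-8.0 fn=-0.3 fx=-0.0 fy=0.6 err(x,y,n)mm [-0.1  0.  -0.2]
11.52 h=-10.0 fn=0.2 fx=-0.2 fy=0.2 err(x,y,n)mm [-0.1  0.  -0.2]
11.77 h=-12.0 fn=0.5 fx=-0.5 fy=1.3 err(x,y,n)mm [-0.1  0.  -0.1]
12.02 h=-14.0 fn=-0.9 fx=-0.5 fy=0.7 err(x,y,n)mm [ 0.2 -0.1  0.1]
12.27 h=-16.0 fn=1.9 fx=-1.4 fy=0.4 err(x,y,n)mm [ 0.2 -0.1  0.1]
12.52 h=-18.0 fn=1.9 fx=1.0 fy=-0.4 err(x,y,n)mm [ 0.2 -0.1 -0. ]
12.77 h=-20.0 fn=1.5 fx=-0.2 fy=-0.8 err(x,y,n)mm [ 0.2 -0.1 -0.1]
13.02 h=-22.0 fn=1.7 fx=0.4 fy=0.8 err(x,y,n)mm [ 0.1 -0.  -0.2]
13.27 h=-24.0 fn=1.3 fx=0.7 fy=-0.4 err(x,y,n)mm [-0.1  0.  -0.2]
13.52 h=-26.0 fn=0.8 fx=-0.2 fy=-0.3 err(x,y,n)mm [-0.1  0.  -0.2]
13.77 h=-28.0 fn=1.3 fx=0.8 fy=-0.9 err(x,y,n)mm [-0.1  0.  -0.3]
```

```bash
python3 down.py -.028 -.054 .001 7
```

```text
14.02 h=-29.0 fn=1.7 fx=-0.3 fy=-0.4 err(x,y,n)mm [-0.1  0.  -0.1]
14.27 h=-30.0 fn=2.9 fx=-1.6 fy=-0.6 err(x,y,n)mm [-0.1  0.  -0.1]
14.52 h=-31.0 fn=2.3 fx=-0.7 fy=0.7 err(x,y,n)mm [-0.1  0.  -0.1]
14.77 h=-32.0 fn=1.8 fx=-0.4 fy=0.3 err(x,y,n)mm [-0.1  0.  -0.1]
15.02 h=-33.0 fn=2.0 fx=-0.2 fy=0.0 err(x,y,n)mm [-0.1  0.1 -0.2]
15.27 h=-34.0 fn=1.9 fx=-0.5 fy=0.3 err(x,y,n)mm [-0.1  0.  -0.1]
15.52 h=-35.0 fn=2.4 fx=-0.1 fy=0.3 err(x,y,n)mm [-0.1 -0.  -0.1]
15.77 h=-36.0 fn=1.8 fx=-0.9 fy=-0.3 err(x,y,n)mm [-0.   0.  -0.1]
16.02 h=-37.0 fn=2.1 fx=-0.9 fy=-0.9 err(x,y,n)mm [-0.   0.  -0.1]
16.27 h=-38.0 fn=1.9 fx=-1.3 fy=-0.7 err(x,y,n)mm [-0.1  0.  -0.1]
16.52 h=-39.0 fn=1.5 fx=-0.6 fy=-0.2 err(x,y,n)mm [-0.   0.  -0.1]
16.77 h=-40.0 fn=3.7 fx=-0.9 fy=-1.1 err(x,y,n)mm [-0.   0.  -0.1]
17.02 h=-41.0 fn=2.1 fx=-0.5 fy=1.0 err(x,y,n)mm [-0.   0.  -0.1]
17.27 h=-42.0 fn=2.2 fx=-1.6 fy=0.5 err(x,y,n)mm [-0.   0.  -0.1]
17.52 h=-43.0 fn=6.6 fx=-2.1 fy=1.1 err(x,y,n)mm [0.1 0.  0.4]
17.77 h=-44.0 fn=11.5 fx=-3.4 fy=0.7 err(x,y,n)mm [0.1 0.  1.3]
```

The rod is on the bottom: force rises from 2 to 11 N at about 42.7 mm. I'll hold here and take a look.

```bash
python3 - <<'E'
from h import *
ctrl.wait(1.3); s=ctrl.observe(); print(s["clock"],s["contact_force"],s["width"],s["grip_force"])
a=ctrl.get_image("side")[0]; b=ctrl.get_image("top")[0]
cr=lambda im,x,y,w:cv2.resize(im[y:y+w,x:x+w],(400,400),interpolation=2)
cv2.imwrite("pics/in.png",np.hstack([cr(a,215,210,80),cr(b,160,150,70)])[:,:,::-1])
E
```

```text
19.0667 [-1.24845344 -5.2112514   7.56717788] 0.27477479823565887 29.908644980750978
```

View pics/in.png

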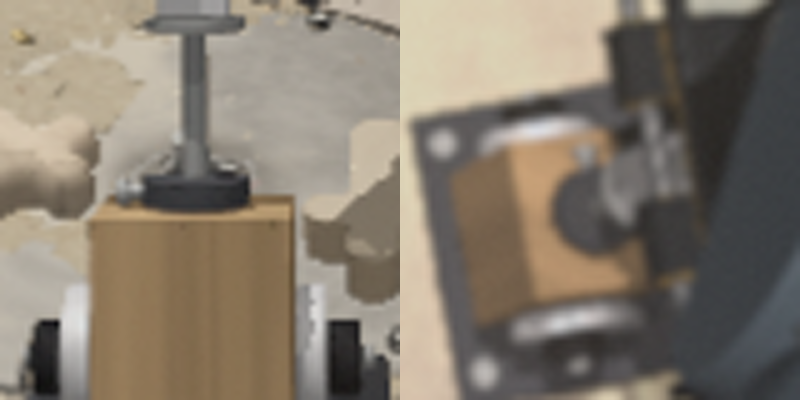

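The stop lies flat on the block's face at crop (195,190), with the block undisturbed. Now I'll draw out and retrace the path into the fork.

```bash
python3 - <<'E'
from h import *
up=np.array([0,0,1.]); p=G+up*(.025+L0+.012)
ctrl.servo_line(M+n*(L0-.030),.03)
ctrl.servo_line(M+n*(.08+L0),.12)
ctrl.movep(p-rx*.078+up*.15,Q(tool(up,-.2)))
ctrl.servo_line(p-rx*.078,.15); ctrl.wait(.2)
f0=ctrl.observe()["contact_force"]
ctrl.servo_line(p,.08); s=ctrl.observe(); print(s["clock"],s["contact_force"]-f0,s["ee_pos"]-p)
for c in("side","top"):
    im,d=ctrl.get_image(c); np.savez(f"{c}3.npz",im=im,d=d)
h=0
while h>-.016:
    h-=.002 if h>-.008 else .001
    ctrl.servo_line(p+up*h,.05); s=ctrl.observe(); f=s["contact_force"]-f0; print(round(h*1000,1),f.round(1))
    if f[2]>2.5 or np.hypot(*f[:2])>6: break
im=ctrl.get_image("side")[0]; print(ctrl.observe()["clock"])
cv2.imwrite("pics/back.png",cv2.resize(im[110:230,210:330],None,fx=5,fy=5,interpolation=2)[:,:,::-1])
E
```

```text
24.3 [ 0.58004447 -0.84925304  0.62288758] [-0.00061869  0.00028621 -0.0001603 ]
-2.0 [0.6 0.3 0.3]
-4.0 [-0.2 -1.   0.3]
-6.0 [-0.7 -1.8  0.7]
-8.0 [-0.7 -0.8  0.1]
-9.0 [-1.1 -0.6 -0.1]
-10.0 [ 0.2 -0.1 -0.4]
-11.0 [-1.2 -1.1  0.2]
-12.0 [ 0.1 -0.6  1.9]
-13.0 [-1.8  0.2  7.3]
26.7
```

View pics/back.png

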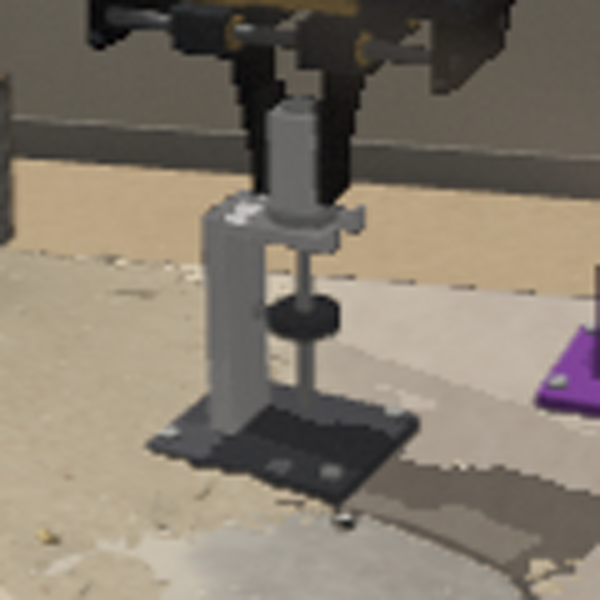

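```bash
python3 - <<'E'
from h import *
up=np.array([0,0,1.]); p=G+up*(.025+L0)
ctrl.servo_line(p-up*.0003,.03); ctrl.let_go(); ctrl.wait(.3); ctrl.servo_line(G+up*.28,.12)
ctrl.wait(.8); s=ctrl.observe(); print(s["clock"],s["contact_force"],s["width"])
a=ctrl.get_image("side")[0]; b,d=ctrl.get_image("top")
cv2.imwrite("pics/end.png",np.hstack([cv2.resize(a[110:230,210:330],(400,400),interpolation=2),cv2.resize(b[100:300,140:340],(400,400),interpolation=2)])[:,:,::-1])
E
```

```text
30.6167 [-0.01141974  0.29405834  0.36667987] 0.9994475999494531
```

View pics/end.png

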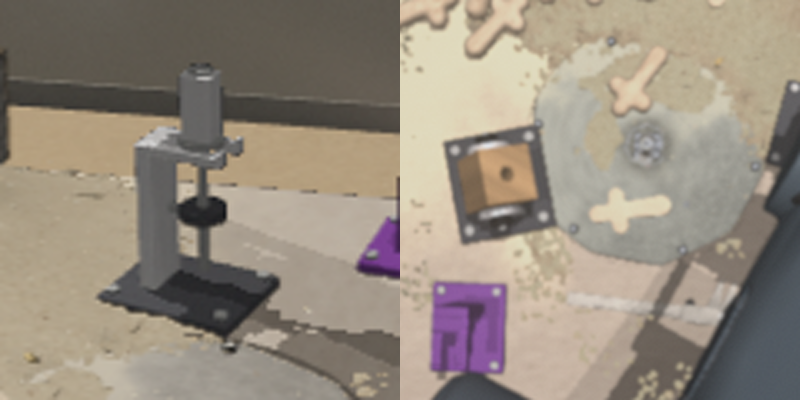

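The gauge hangs upright in the fork with the stop raised at crop (202,212). The gripper is clear and the other objects haven't moved.

```bash
python3 -c "
from bench import ctrl
print(ctrl.close_job())"
```

```text
the job is handed in; nothing more can be done
None
```

The bore measured about 43 mm deep; the gauge is back in its fork with the stop still showing that depth, nothing else was moved, and the job was handed in at about 31 s.

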